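# Sweep broken pot pieces into the scrap tray

### The arm

A 7-joint arm with a two-finger parallel gripper is mounted at the origin on the work surface. World frame = base frame: x ahead of the robot, y to its left, z up, the work surface at z = 0. Lengths are in m, angles in rad, forces in N, time in s.
With the tool pointing down it reaches from about 0.4 to 0.85 m from the base axis. Payload 10.4 kg.
Tool frame: the origin (TCP) lies between the finger pads; the fingertips stand 11 mm ahead of it and the grasp point (between the pads) lies 8 mm behind it; x points along the fingers, y is the direction in which the jaws open and shut, and the axes are right-handed (so a half turn about x gives the same grasp; the last joint's range is limited). The gripper opens to 87 mm and grips with 3 to 60 N. Pads are 19 mm wide; open, the fingers measure 117 mm over their backs; the gripper's body (75 mm by 190 mm) begins 51 mm behind the grasp point.
Start: joints at [1.224, 0.332, -0.065, 1.46, 0.022, 1.35, -0.088], TCP at [0.199, -0.593, 0.234] pointing down, gripper open.
Joint ranges: [-2.6, 2.6], [-0.5, 2.12], [-1.47, 1.34], [0.16, 2.42], [-1.27, 4.41], [0.06, 2.06], [-2.6, 2.6]. Speed limits (rad/s): [2.22, 2.22, 2.79, 2.79, 3.14, 3.14, 3.14].

### API

Orientations are given as a unit quaternion [x, y, z, w].
In Python, from bench import r, cams, ticket gives the robot as it stands. The module is installed in compiled form; this text tells all that it offers.
- The arm moves only by the tool drive_tool, never from a script. Its argument "moves" is text: rows parted by semicolons, each of 5 numbers parted by spaces: the shift along the world's x, y, z in m, then the turn about the world's z in degrees, then the closure, from 0 (fully open) to 1 (shut). In form: x y z twist grip; .... A call has 1 to 20 rows; each row shifts and turns the commanded pose from where the row before left it; what a row does not reach is not made up. A row lasts 1/8 s, in which the tool goes at most 62.5 mm and 10.7 degrees, less where a joint would pass 70% of its speed; a pose out of reach is approached as far as the arm can. A call is refused whole if a number of a shift passes 0.0625 or a number of a turn 10.7, either way. A call with a gripper value outside its range is refused whole. The fingers move at their own pace and stop on an object; "newtons" is the grip in N (left out, the last holds). Time passes only in rows, so rows that do not move let the fingers close. It gives the time, the measured TCP pose, the force and the opening at its end, in the units of the state.
- r.read_state(): the state, without advancing time (a new reading comes with each control period).
- cams.camera(name): name is "side" or "top" or "wrist"; returns a dict with "color" (420x560x3 uint8, red, green, blue), "fx", "fy", "cx", "cy" (pixels), "distortion" ([k1, k2, p1, p2, k3] as OpenCV has them; the pictures are not rectified), "extrinsics" (4x4, takes a point from camera to world coordinates). Camera axes: x right, y down, z forward; pixel columns grow to the right and rows downward; lengths in m; the calibration is good to about 2 mm. A picture is of the moment at which its call begins. There is no depth.
- ticket.close_job(): hands the job in, once; it reports no verdict.
The state is a dict: "time": time; "joint_positions": joint angles; "joint_vel": joint speeds; "joint_torque": joint torques, N m; "ee_pos": TCP position; "eef_rot": TCP orientation; "ft_force": force on the tool from outside, world axes, zero at the start; "torque": the same for the moment, N m; "width": finger opening in m.
Only numpy, scipy, OpenCV 4.12 (cv2) and the standard library are available. Lean on these libraries where they do the work, as an engineer would, in place of code of your own. Each camera call takes 0.05 s, during which the arm holds its last target.

### The job

Clear the three broken terracotta pieces off the grey inspection board: with the fingertips, sweep or push each of them across the board and over its edge into the blue scrap tray that stands against it, without lifting or carrying any of them. Do not push the two little pots on the board out of place; nothing broken belongs in the yellow tray of pot feet on the other side.

Things in the scene. Friction and masses are not known exactly. Their poses are not given: they have to be found in the camera images.
- board: Fixed inspection board, grey laminate with a dark band round its side, flat top without a rim, 300 mm along its own x, 280 mm along its own y, 50 mm high; origin at the centre of its underside on the table, so its top lies 50 mm above. Its x points away from the robot to within about 0.2 rad of yaw. The two trays stand along its +y and -y edges, which one on which side varies.
- scrap_tray: Fixed blue open tray, 300 mm along its x, 120 mm along its y, 30 mm high (so its rim lies 20 mm below the board's top), walls and floor 4 mm; empty; origin at the centre of its underside. It has the board's yaw and is centred on the board's +y or -y edge with a 2 mm gap: its centre is 202 mm from the board's centre.
- feet_tray: Fixed yellow open tray of the same size, at the opposite edge of the board, 202 mm from the board's centre, holding ten light stone-coloured pot feet (fixed, 18 mm high from the tray's underside). Not a place for broken pieces.
- corner_mid (a point): Broken pot corner, L-shaped, legs 38 mm and 32 mm long overall, 12 mm wide. Terracotta orange-brown, 12 mm high, 20 to 42 g, lies flat on the board at any yaw at the start. The point is its middle, half-way up (6 mm above what it lies on when flat).
- rim_mid (a point): Broken rim piece, a shallow arc about 45 mm long and 17 mm deep. Terracotta orange-brown, 12 mm high, 20 to 42 g, lies flat on the board at any yaw at the start. The point is its middle, half-way up (6 mm above what it lies on when flat).
- flat_mid (a point): Broken flat chip, about 34 mm by 30 mm, irregular. Terracotta orange-brown, 12 mm high, 20 to 42 g, lies flat on the board at any yaw at the start. The point is its middle, half-way up (6 mm above what it lies on when flat).
- shard_corner: The broken corner itself, origin at the middle of its underside.
- shard_rim: The broken rim piece itself, origin at the middle of its underside.
- shard_flat: The broken flat chip itself, origin at the middle of its underside.
- blue_mid (a point): Little round pot, blue glaze, 50 mm across, 42 mm high, 90 g, loose, standing on the board near its x-middle line; the point is its centre half-way up (21 mm). The broken pieces start at least 65 mm in the board's x, centre to centre, from both pots, some on the robot's side of them and some beyond.
- cream_mid (a point): Little square cream-white pot, 42 mm square, 36 mm high, 90 g, loose, standing on the board near its x-middle line; the point is its centre half-way up (18 mm).

How it is judged:
By the outcome, as a careful person would: the job done as asked, in the order asked, and still so for the second after the job is handed in, with the robot touching nothing.
It also fails if it takes over 64 s, if anything falls off the work surface, if the arm or the gripper's body presses on something with over 40 N, if the wrist force passes 120 N, or if a joint passes its speed limit or range.

## Working session

There is one attempt and no reset: what is moved stays moved. The work goes in short steps, Python scripts to look and compute and a tool call to move; the robot and the scene stay as the last step left them, time stands still between calls to the robot, and variables do not carry over. Pictures are saved under pics/ and viewed, and the job is handed in when it is done.

Besides the shell and the picture viewer there is one more tool, called after "Request:" as name(argument=value, ...), one argument or row to a line, values as JSON. drive_tool: Moves the arm, as the interface text tells. Its arguments: {"type":"object","properties":{"moves":{"type":"string"},"newtons":{"type":"number"}},"required":["moves"]}

```bash
mkdir -p pics
cat > h.py <<'E'
import numpy as np,cv2
from bench import r,cams,ticket
def shot(n,f):
    c=cams.camera(n); cv2.imwrite('pics/'+f,c['color'][:,:,::-1]); return c
def ray(c,uv,z):
    K=np.array([[c['fx'],0,c['cx']],[0,c['fy'],c['cy']],[0,0,1]])
    p=cv2.undistortPoints(np.array(uv,float).reshape(-1,1,2),K,np.array(c['distortion'],float))[:,0]
    E=np.array(c['extrinsics']); d=np.c_[p,np.ones(len(p))]@E[:3,:3].T; o=E[:3,3]
    return o+d*((z-o[2])/d[:,2])[:,None]
E
python3 - <<'E'
from h import *
import pickle
s=r.read_state();print(s)
d={n:shot(n,n+'0.png') for n in('top','side')}
pickle.dump(d,open('c0.pkl','wb'))
for n in d: print(n,np.round(d[n]['extrinsics'],3).tolist(),d[n]['fx'])
E
```

```text
{'time': 0.0, 'joint_positions': array([ 1.22440112,  0.33290593, -0.06472993,  1.46095497,  0.02158073,
        1.3498967 , -0.08851278]), 'joint_vel': array([ 0.00013926,  0.00191724, -0.00133741,  0.00076546,  0.00018085,
       -0.00122081,  0.00020942]), 'joint_torque': array([ 9.42734368e-04, -6.23265624e+01,  2.51352129e-02, -3.89896059e+01,
       -6.14081486e-02,  3.97861737e-02,  1.65172987e-04]), 'ee_pos': array([ 0.19875109, -0.59215566,  0.23272622]), 'eef_rot': array([-0.69776051, -0.11450136,  0.69795555, -0.11348019]), 'ft_force': array([0.28356444, 0.34654136, 0.18433134]), 'torque': array([-0.02263252,  0.01654484, -0.00011259]), 'width': 0.0869356923978886}
top [[-0.023, -0.988, 0.155, 0.414], [-0.999, 0.026, 0.02, 0.005], [-0.024, -0.154, -0.988, 0.954], [0.0, 0.0, 0.0, 1.0]] 466.09528011187103
side [[-0.937, -0.207, 0.282, 0.331], [-0.349, 0.56, -0.751, 0.63], [-0.002, -0.802, -0.597, 0.579], [0.0, 0.0, 0.0, 1.0]] 546.3346387733753
```

View pics/top0.png

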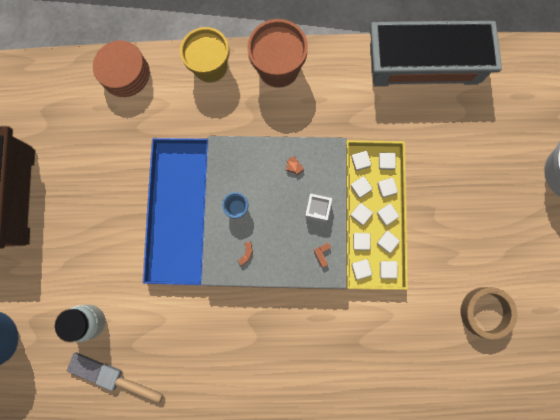

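View pics/side0.png

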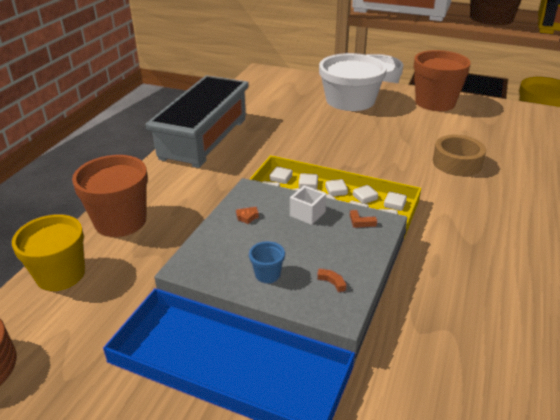

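The top view (up = +x, left = +y) shows the blue tray on the left and the yellow tray on the right. The chip is at (294,165), the rim piece at (246,253), the corner at (322,255), the blue pot at (235,205) and the cream pot at (319,207). The side view shows the same layout. Next I'll measure positions.

Run:
```python
from h import *
import pickle
d=pickle.load(open('c0.pkl','rb'))
def blobs(c,lo,hi,roi,amin=40):
    hsv=cv2.cvtColor(c['color'],cv2.COLOR_RGB2HSV)
    m=cv2.inRange(hsv,lo,hi); k=np.zeros_like(m);cv2.fillPoly(k,[np.array(roi)],255); m&=k
    n,l,s,ce=cv2.connectedComponentsWithStats(m)
    return [(s[i],ce[i],(l==i)) for i in range(1,n) if s[i][4]>amin]
rt=[[210,140],[345,140],[345,285],[208,283]]; rs=[[245,185],[400,235],[352,330],[170,280]]
for n,roi in(('top',rt),('side',rs)):
    c=d[n]
    print(n,'terracotta')
    for s,ce,m in blobs(c,(0,120,80),(14,255,255),roi):
        for z in(.056,.062): print(s,np.round(ce,1),z,np.round(ray(c,[ce],z)[0][:2],4))
        cnt=cv2.findContours(m.astype(np.uint8),0,1)[0][0][:,0]; w=ray(c,cnt,.058)
        print('  x',w[:,0].min().round(3),w[:,0].max().round(3),'y',w[:,1].min().round(3),w[:,1].max().round(3))
    print('blue')
    for s,ce,m in blobs(c,(95,80,30),(125,255,255),roi,100): print(s,np.round(ce,1),np.round(ray(c,[ce],.08)[0],4))
    print('cream')
    for s,ce,m in blobs(c,(0,0,185),(180,60,255),roi,50): print(s,np.round(ce,1),np.round(ray(c,[ce],.086)[0],4))
c=d['top']
# board corners pixel est, far-left, far-right,near-right,near-left
B=ray(c,[[207,137],[347,137],[347,289],[203,286]],.05);print('board',np.round(B,3).tolist(), np.linalg.norm(np.diff(B,axis=0),axis=1))
T=ray(c,[[153,139],[207,139],[202,284],[145,284]],.03);print('tray',np.round(T,3).tolist())
i=c['color'][120:300,130:420];cv2.imwrite('pics/crop.png',cv2.resize(i[:,:,::-1],None,fx=2.7,fy=2.7,interpolation=2))
i=d['side']['color'][150:400,100:430];cv2.imwrite('pics/crops.png',cv2.resize(i[:,:,::-1],None,fx=2.3,fy=2.3,interpolation=2))
```

```text
top terracotta
[287 157  16  17 174] [293.8 165.5] 0.056 [ 0.6353 -0.0079]
[287 157  16  17 174] [293.8 165.5] 0.062 [ 0.6339 -0.0078]
  x 0.619 0.652 y -0.024 0.006
[239 242  13  23 129] [246.3 253.5] 0.056 [0.4641 0.0884]
[239 242  13  23 129] [246.3 253.5] 0.062 [0.4638 0.0879]
  x 0.444 0.486 y 0.079 0.102
[315 244  15  23 159] [321.7 253.9] 0.056 [ 0.4599 -0.0566]
[315 244  15  23 159] [321.7 253.9] 0.062 [ 0.4596 -0.0562]
  x 0.437 0.478 y -0.071 -0.044
blue
[222 192  26  26 516] [234.7 204.9] [0.5555 0.1072 0.08  ]
cream
[306 194  26  26 239] [317.9 206.9] [ 0.5466 -0.0504  0.086 ]
side terracotta
[236 207  23  16 270] [247.1 214.2] 0.056 [ 0.6349 -0.0068]
[236 207  23  16 270] [247.1 214.2] 0.062 [6.314e-01 5.000e-04]
  x 0.615 0.654 y -0.027 0.016
[351 219  22   8  87] [359.5 223.8] 0.056 [ 0.4595 -0.0446]
[351 219  22   8  87] [359.5 223.8] 0.062 [ 0.4581 -0.0369]
  x 0.439 0.475 y -0.049 -0.034
[318 269  28  23 338] [332.1 278.5] 0.056 [0.4644 0.0893]
[318 269  28  23 338] [332.1 278.5] 0.062 [0.4629 0.0955]
  x 0.442 0.487 y 0.076 0.112
blue
[ 249  241   36   42 1145] [266.8 260.5] [0.5528 0.1108 0.08  ]
cream
board [[0.701, 0.166, 0.05], [0.693, -0.116, 0.05], [0.392, -0.103, 0.05], [0.404, 0.174, 0.05]] [0.28260649 0.30105269 0.27670387]
tray [[0.707, 0.283, 0.03], [0.703, 0.17, 0.03], [0.407, 0.179, 0.03], [0.409, 0.294, 0.03]]
```

View pics/crop.png

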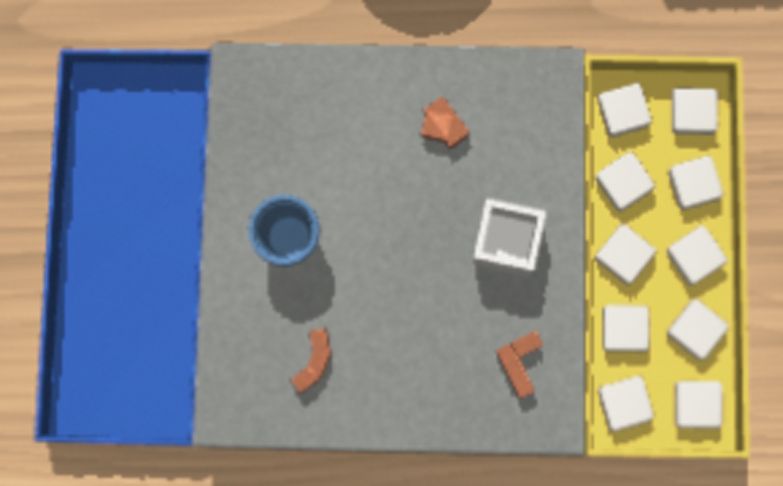

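Run:
```python
from h import *
from scipy.spatial.transform import Rotation as R
print(R.from_quat(r.read_state()['eef_rot']).as_matrix().round(3))
```

```text
[[-0.     0.318 -0.948]
 [ 0.001 -0.948 -0.318]
 [-1.    -0.001  0.   ]]
```

Request:
drive_tool(
  moves="0.019 0.045 0 5 0.77;0.019 0.045 0 5 0.77;0.019 0.045 0 5 0.77;0.019 0.045 0 5 0.77;0.019 0.045 0 5 0.77;0.019 0.045 0 5 0.77;0.019 0.045 0 5 0.77;0.019 0.045 0 5 0.77;0.019 0.045 0 5 0.77;0.019 0.045 0 5 0.77;0.019 0.045 0 5 0.77;0.019 0.045 0 5 0.77;0.019 0.045 0 5 0.77;0.019 0.045 0 5 0.77;0 0 0 0 0.77;0 0 0 0 0.77",
  newtons=20,
)

```text
time: 2.1
ee_pos: [0.4646, 0.037, 0.2332]
eef_rot: [-0.506, -0.494, 0.507, -0.493]
ft_force: [-0.5, -0.1, -0.0]
width: 0.0199
```

Request:
drive_tool(
  moves="0 0 -0.05 0 0.77;0 0 -0.05 0 0.77;0 0 -0.04 0 0.77;0 0 -0.02 0 0.77;0 0 -0.008 0 0.77;0 0 0 0 0.77",
)

```text
time: 2.85
ee_pos: [0.4648, 0.0367, 0.0657]
eef_rot: [-0.506, -0.493, 0.507, -0.493]
ft_force: [0.2, -0.2, 0.4]
width: 0.0201
```

Run:
```python
from h import *
s=r.read_state();print(s['ee_pos'],s['ft_force'])
a=shot('top','t1.png')['color'];b=shot('side','s1.png')['color']
cv2.imwrite('pics/c1.png',cv2.resize(np.hstack([a[120:400,130:430],b[150:430,100:420]])[:,:,::-1],None,fx=1.25,fy=1.25))
```

```text
[0.46482494 0.03671255 0.06571449] [ 0.2341265  -0.16297688  0.40617761]Traceback (most recent call last):
  File "<stdin>", line 4, in <module>
    return _nx.concatenate(arrs, 1, dtype=dtype, casting=casting)
           ~~~~~~~~~~~~~~~^^^^^^^^^^^^^^^^^^^^^^^^^^^^^^^^^^^^^^^
ValueError: all the input array dimensions except for the concatenation axis must match exactly, but along dimension 0, the array at index 0 has size 280 and the array at index 1 has size 270
```

View pics/s1.png

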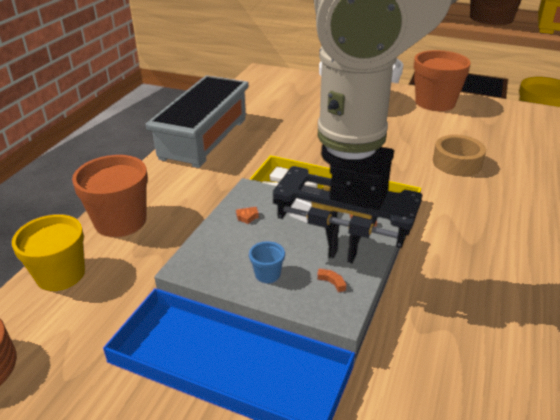

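The fingertips are at about (335,255) and (352,258), straddling the lane behind the rim piece at (332,280). I'll push.

Request:
drive_tool(
  moves="0 0.015 0 0 0.77;0 0.015 0 0 0.77;0 0.015 0 0 0.77;0 0.015 0 0 0.77;0 0.015 0 0 0.77;0 0 0 0 0.77",
)

```text
time: 3.7
ee_pos: [0.4647, 0.114, 0.0656]
eef_rot: [0.506, 0.494, -0.506, 0.494]
ft_force: [0.2, -0.6, -0.4]
width: 0.0203
```

Run:
```python
from h import *
shot('side','s2.png')
```

```text
(no output)
```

View pics/s2.png

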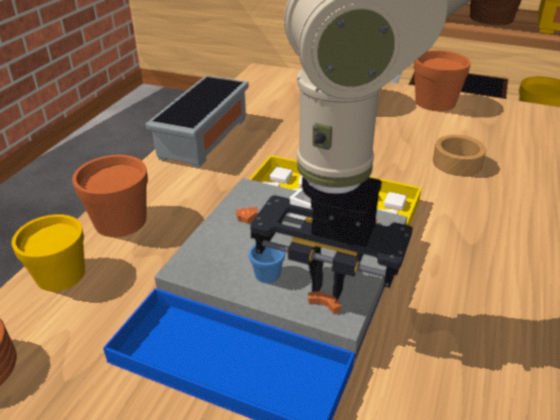

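The rim piece now sits squarely against both fingers at (325,303), and the blue pot is untouched. I'll continue over the edge.

Request:
drive_tool(
  moves="0 0.015 0 0 0.77;0 0.015 0 0 0.77;0 0.01 0 0 0.77;0 0.01 0 0 0.77;0 0.01 0 0 0.77;0 0.01 0 0 0.77;0 0.01 0 0 0.77;0 0 0 0 0.77;0 0 0 0 0.77",
)

```text
time: 4.88
ee_pos: [0.4649, 0.1922, 0.0655]
eef_rot: [-0.506, -0.494, 0.506, -0.494]
ft_force: [0.3, 0.5, -0.6]
width: 0.02
```

Run:
```python
from h import *
shot('side','s3.png')
```

```text
(no output)
```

View pics/s3.png

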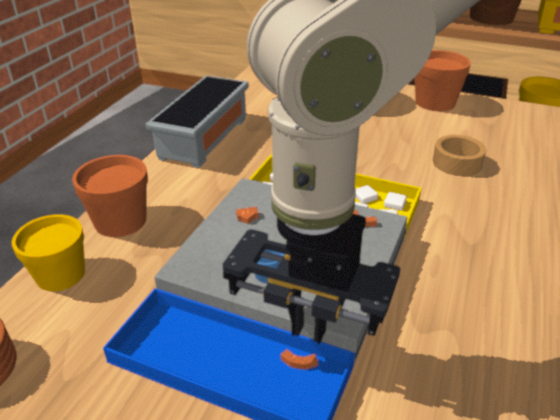

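The rim piece lies in the tray at (298,360). Next I'll lift and go behind the corner piece.

Request:
drive_tool(
  moves="0 0 0.06 0 0.77;0 0 0.04 0 0.77;0 -0.05 0 0 0.77;0 -0.06 0 0 0.77;0 -0.06 0 0 0.77;0 -0.06 0 0 0.77;-0.006 -0.052 0 0 0.77;0 0 0 0 0.77;0 0 -0.05 0 0.77;0 0 -0.03 0 0.77;0 0 -0.02 0 0.77;0 0 0 0 0.77",
)

```text
time: 6.42
ee_pos: [0.4579, -0.0887, 0.0646]
eef_rot: [-0.506, -0.495, 0.506, -0.493]
ft_force: [-0.1, 0.7, -0.4]
width: 0.0199
```

Run:
```python
from h import *
shot('side','s4.png')
```

```text
(no output)
```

View pics/s4.png

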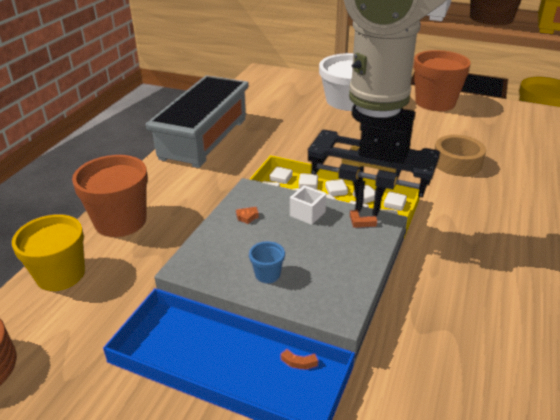

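The fingers stand behind the corner piece at (363,220), with no contact force. I'll push part of the way and check.

Request:
drive_tool(
  moves="0 0.012 0 0 0.77;0 0.012 0 0 0.77;0 0.015 0 0 0.77;0 0.015 0 0 0.77;0 0.015 0 0 0.77;0 0.015 0 0 0.77;0 0.015 0 0 0.77;0 0.015 0 0 0.77;0 0.015 0 0 0.77;0 0.015 0 0 0.77;0 0 0 0 0.77",
)

```text
time: 7.85
ee_pos: [0.4588, 0.0559, 0.0656]
eef_rot: [0.506, 0.494, -0.506, 0.494]
ft_force: [0.1, 0.4, -1.0]
width: 0.02
```

Run:
```python
from h import *
shot('side','s5.png')
```

```text
(no output)
```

View pics/s5.png

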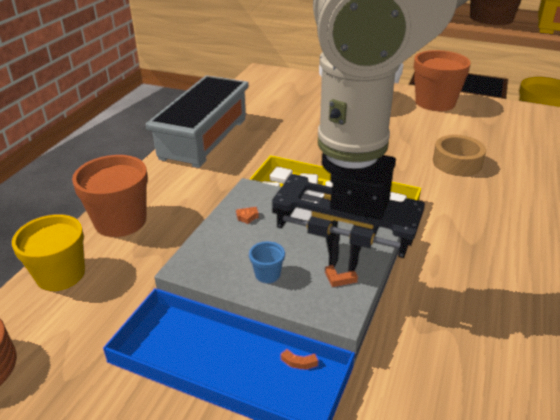

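The corner piece is captured at (340,277). Now over the edge.

Request:
drive_tool(
  moves="0 0.015 0 0 0.77;0 0.015 0 0 0.77;0 0.015 0 0 0.77;0 0.015 0 0 0.77;0 0.015 0 0 0.77;0 0.01 0 0 0.77;0 0.01 0 0 0.77;0 0.01 0 0 0.77;0 0.01 0 0 0.77;0 0.01 0 0 0.77;0 0.01 0 0 0.77;0 0 0 0 0.77;0 0 0 0 0.77",
)

```text
time: 9.52
ee_pos: [0.4589, 0.1892, 0.0655]
eef_rot: [-0.506, -0.494, 0.506, -0.494]
ft_force: [-0.1, -0.1, -0.0]
width: 0.0201
```

Run:
```python
from h import *
shot('side','s6.png')
```

```text
(no output)
```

View pics/s6.png

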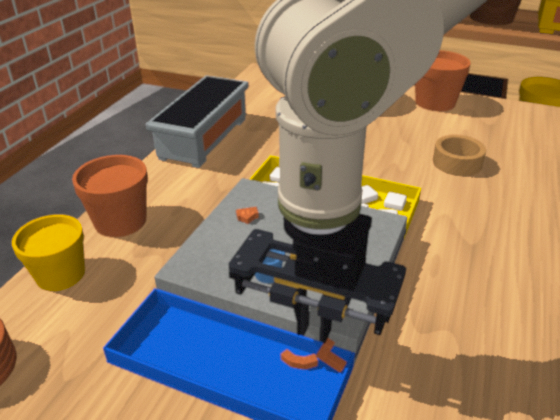

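The corner piece is in the tray at (330,357), next to the rim piece. Next is the chip.

Request:
drive_tool(
  moves="0 0 0.06 0 0.77;0 0 0.05 0 0.77;0.04 -0.04 0 0 0.77;0.04 -0.05 0 0 0.77;0.04 -0.05 0 0 0.77;0.04 -0.05 0 0 0.77;0.016 -0.055 0 0 0.77;0 0 0 0 0.77;0 0 -0.05 0 0.77;0 0 -0.04 0 0.77;0 0 -0.02 0 0.77;0 0 0 0 0.77",
)

```text
time: 11.08
ee_pos: [0.6315, -0.0516, 0.0651]
eef_rot: [-0.506, -0.494, 0.506, -0.493]
ft_force: [0.6, 0.3, -0.4]
width: 0.02
```

Run:
```python
from h import *
shot('side','s7.png')
```

```text
(no output)
```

View pics/s7.png

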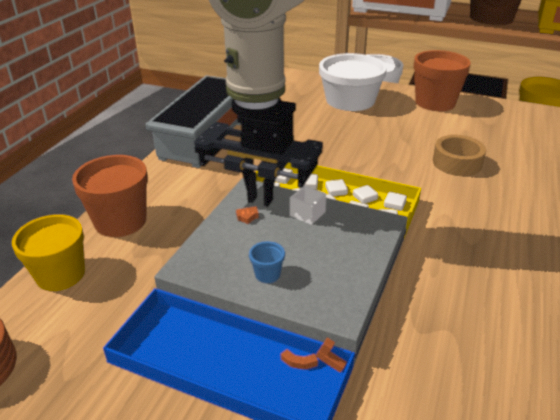

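The fingers stand behind the chip at (247,214), and both pots are where they were. I'll push.

Request:
drive_tool(
  moves="0.002 0.012 0 0 0.77;0 0.012 0 0 0.77;0 0.015 0 0 0.77;0 0.015 0 0 0.77;0 0.015 0 0 0.77;0 0.015 0 0 0.77;0 0.015 0 0 0.77;0 0.015 0 0 0.77;0 0 0 0 0.77",
)

```text
time: 12.25
ee_pos: [0.6338, 0.0641, 0.0656]
eef_rot: [0.506, 0.494, -0.505, 0.494]
ft_force: [0.1, -0.1, -0.5]
width: 0.0201
```

Run:
```python
from h import *
shot('side','s8.png')
```

```text
(no output)
```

View pics/s8.png

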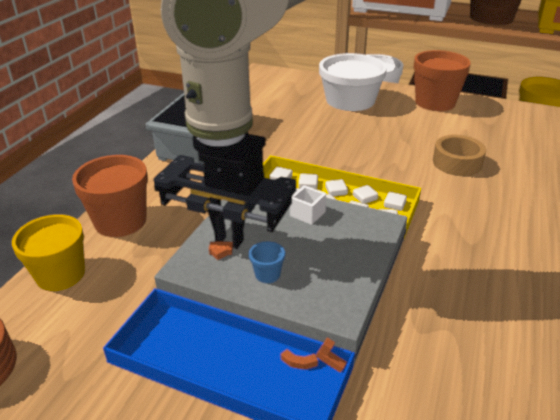

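Run:
```python
from h import *
c=cams.camera('side')
print(ray(c,[[220,250],[209,250],[232,251],[172,282]],.056).round(4))
i=c['color'][190:300,150:310];cv2.imwrite('pics/z8.png',cv2.resize(i[:,:,::-1],None,fx=5,fy=5,interpolation=2))
```

```text
[[0.6368 0.0883 0.056 ]
 [0.6521 0.0939 0.056 ]
 [0.6193 0.0842 0.056 ]
 [0.6692 0.1728 0.056 ]]
```

View pics/z8.png

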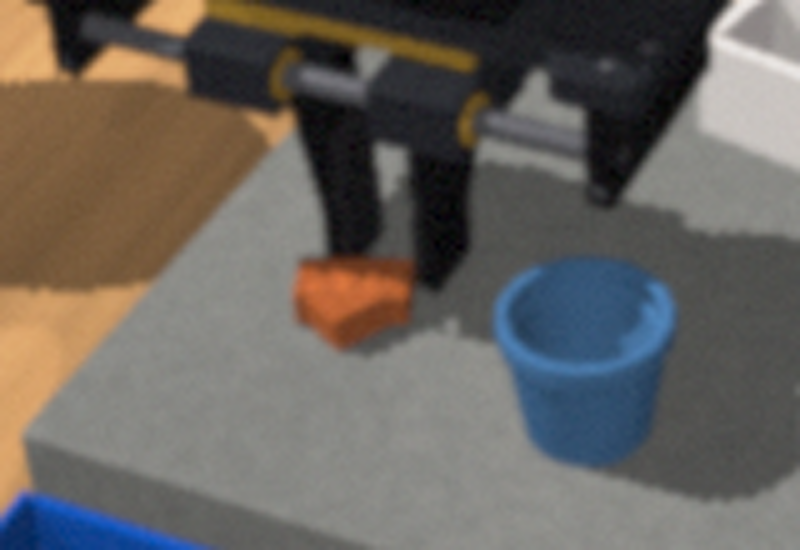

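The chip is against the fingers and only about 3 mm off-centre (x .637 against .634). The gripper's side housing passed over the blue pot cleanly on the earlier sweeps, and the geometry here is the same. I'll back off slightly, recentre and go on.

Request:
drive_tool(
  moves="0 -0.008 0 0 0.77;0.005 0 0 0 0.77;0 0.008 0 0 0.77;0 0.015 0 0 0.77;0 0.015 0 0 0.77;0 0.015 0 0 0.77;0 0.01 0 0 0.77;0 0 0 0 0.77",
)

```text
time: 13.35
ee_pos: [0.6388, 0.1184, 0.0656]
eef_rot: [0.506, 0.494, -0.506, 0.494]
ft_force: [-0.5, 0.4, -0.1]
width: 0.02
```

Run:
```python
from h import *
shot('side','s9.png')
```

```text
(no output)
```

View pics/s9.png

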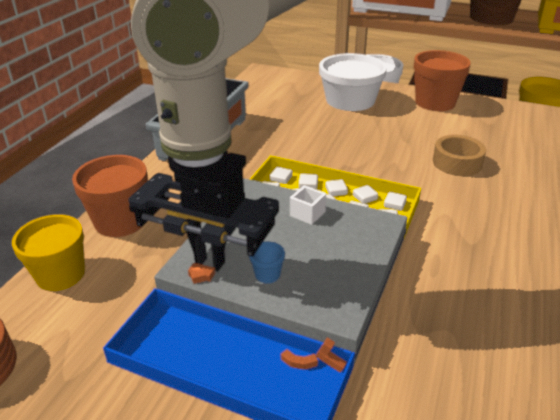

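The chip is at (201,272), still carried along by the fingers, and the blue pot is unmoved. I'll finish the push.

Request:
drive_tool(
  moves="0 0.012 0 0 0.77;0 0.012 0 0 0.77;0 0.01 0 0 0.77;0 0.01 0 0 0.77;0 0.01 0 0 0.77;0 0.01 0 0 0.77;0 0.01 0 0 0.77;0 0 0 0 0.77;0 0 0 0 0.77;0 0 0.06 0 0.77;0 0 0.06 0 0.77;0 -0.06 0.05 0 0.77;0 -0.06 0.04 0 0.77;0 -0.06 0 0 0.77;0 -0.06 0 0 0.77;0 -0.06 0 0 0.77;0 -0.06 0 0 0.77;0 -0.06 0 0 0.77;0 0 0 0 0.77",
)

```text
time: 15.78
ee_pos: [0.6374, -0.2167, 0.2594]
eef_rot: [-0.508, -0.491, 0.51, -0.491]
ft_force: [-0.9, 1.1, -0.6]
width: 0.0202
```

Run:
```python
from h import *
c=shot('side','s10.png');d=shot('top','t10.png')
i=c['color'][270:420,100:370];cv2.imwrite('pics/z10.png',cv2.resize(i[:,:,::-1],None,fx=2.9,fy=2.9,interpolation=2))
```

```text
(no output)
```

View pics/z10.png

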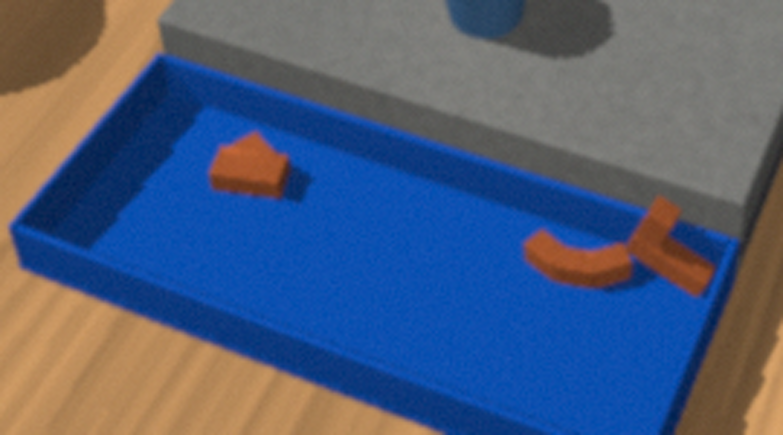

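View pics/t10.png

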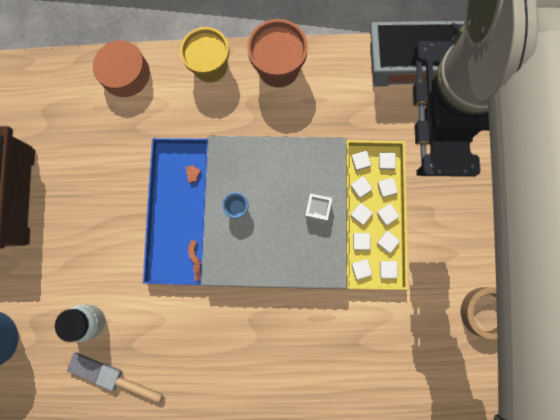

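The chip and the rim piece lie in the tray. The corner piece is also in it, but looks propped on the inner wall at top-view (197,270). I'll take a closer look before deciding.

```bash
python3 - <<'E'
from h import *
c=cams.camera('side');d=cams.camera('top')
def z(c,x,y,n): cv2.imwrite(n,cv2.resize(c['color'][y:y+60,x:x+80][:,:,::-1],None,fx=8,fy=8,interpolation=2))
z(c,285,325,'pics/za.png'); z(d,160,230,'pics/zb.png')
E
cd pics; python3 -c "
import cv2,numpy as np
a=cv2.imread('za.png');b=cv2.imread('zb.png');cv2.imwrite('zc.png',cv2.resize(np.vstack([a,b]),None,fx=.62,fy=.62))"
```

```text
(no output)
```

View pics/zc.png

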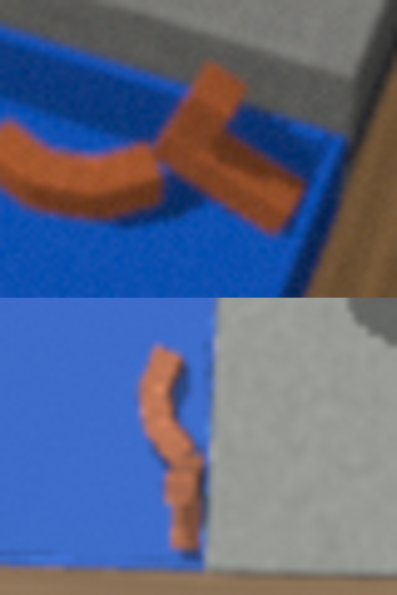

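Run:
```python
from h import *
c=cams.camera('side');d=cams.camera('top')
def tri(a,b):
    oa=np.array(c['extrinsics'])[:3,3];ob=np.array(d['extrinsics'])[:3,3]
    da=ray(c,[a],0)[0]-oa;db=ray(d,[b],0)[0]-ob
    t=np.linalg.lstsq(np.c_[da,-db],ob-oa,rcond=None)[0]
    p,q=oa+t[0]*da,ob+t[1]*db
    return ((p+q)/2).round(4),np.linalg.norm(p-q).round(4)
f=4.96
S=lambda x,y:(285+x/f-.4,325+y/f-.4)
T=lambda x,y:(160+x/f-.4,230+(y-297)/f-.4)
print('leg top',tri(S(212,63),T(200,458)),tri(S(240,85),T(200,475)))
print('leg end',tri(S(302,187),T(195,548)),tri(S(275,232),T(172,548)))
print('rim far',tri(S(5,122),T(155,348)))
for p in (S(212,63),S(240,85),S(302,187),S(275,232),S(160,150)):
  print([ray(c,[p],z)[0].round(3).tolist() for z in (.016,.03,.04)])
for p in(T(200,458),T(195,548),T(170,475),T(172,548)): print('T',[ray(d,[p],z)[0].round(3).tolist() for z in (.016,.03,.04)])
print('edge',ray(d,[T(216,300),T(206,570)],.05).round(3))
```

```text
leg top (array([0.4466, 0.1805, 0.0415]), np.float64(0.0072)) (array([0.4394, 0.1813, 0.037 ]), np.float64(0.0086))
leg end (array([0.415 , 0.1885, 0.0139]), np.float64(0.0001)) (array([0.4169, 0.1995, 0.0076]), np.float64(0.0035))
rim far (array([0.4935, 0.2026, 0.0234]), np.float64(0.0045))
[[0.448, 0.159, 0.016], [0.445, 0.171, 0.03], [0.443, 0.179, 0.04]]
[[0.439, 0.163, 0.016], [0.436, 0.175, 0.03], [0.435, 0.183, 0.04]]
[[0.415, 0.19, 0.016], [0.413, 0.201, 0.03], [0.411, 0.209, 0.04]]
[[0.417, 0.206, 0.016], [0.415, 0.217, 0.03], [0.414, 0.224, 0.04]]
[[0.452, 0.191, 0.016], [0.449, 0.202, 0.03], [0.447, 0.21, 0.04]]
T [[0.451, 0.186, 0.016], [0.451, 0.183, 0.03], [0.45, 0.181, 0.04]]
T [[0.415, 0.188, 0.016], [0.415, 0.185, 0.03], [0.415, 0.183, 0.04]]
T [[0.445, 0.198, 0.016], [0.444, 0.195, 0.03], [0.444, 0.193, 0.04]]
T [[0.415, 0.197, 0.016], [0.415, 0.195, 0.03], [0.415, 0.193, 0.04]]
edge [[0.512 0.173 0.05 ]
 [0.406 0.177 0.05 ]]
```

The corner piece stands on edge inside the tray: its long leg is on the floor (top about 15 mm) and its short leg is up at about 37 mm against the wall, so its middle is near z = 20 mm, below the rim. The fingers can't get behind it because of the board's edge, and it hasn't moved since it fell, so I'll leave it. Last, I'll check the pots and that nothing is still moving.

Request:
drive_tool(
  moves="0 0 0 0 0.77;0 0 0 0 0.77;0 0 0 0 0.77;0 0 0 0 0.77;0 0 0 0 0.77;0 0 0 0 0.77;0 0 0 0 0.77;0 0 0 0 0.77",
)

```text
time: 17.08
ee_pos: [0.639, -0.209, 0.2603]
eef_rot: [0.506, 0.494, -0.506, 0.494]
ft_force: [0.3, 0.3, 0.1]
width: 0.0201
```

Run:
```python
from h import *
import pickle
o=pickle.load(open('c0.pkl','rb'))
p=cv2.imread('pics/t10.png')[:,:,::-1]
c=cams.camera('top');s=cams.camera('side');ps=cv2.imread('pics/s10.png')[:,:,::-1]
def cen(im,lo,hi,b):
    m=cv2.inRange(cv2.cvtColor(np.ascontiguousarray(im),cv2.COLOR_RGB2HSV),lo,hi)[b[1]:b[3],b[0]:b[2]]
    M=cv2.moments(m,True);return round(M['m10']/M['m00']+b[0],2),round(M['m01']/M['m00']+b[1],2),M['m00']
for im in(o['top']['color'],c['color']): print('blue',cen(im,(95,80,30),(125,255,255),(215,185,260,225)),'cream',cen(im,(0,0,185),(180,60,255),(300,190,335,225)))
for im in(o['side']['color'],s['color']): print('blue s',cen(im,(95,80,30),(125,255,255),(240,235,295,285)),'cream s',cen(im,(0,0,185),(180,60,255),(285,180,330,225)))
for im in(p,c['color']): print('tray pieces top',cen(im,(0,120,80),(14,255,255),(150,220,206,290)),cen(im,(0,120,80),(14,255,255),(150,140,206,200)))
for im in(ps,s['color']): print('corner side',cen(im,(0,120,80),(14,255,255),(275,330,350,375)))
```

```text
blue (234.68, 204.91, 516.0) cream (317.87, 206.94, 239.0)
blue (234.7, 204.93, 515.0) cream (317.84, 206.65, 269.0)
blue s (266.79, 260.47, 1145.0) cream s (309.96, 191.84, 306.0)
blue s (266.77, 260.44, 1144.0) cream s (309.81, 191.88, 317.0)
tray pieces top (194.47, 259.21, 185.0) (192.39, 173.37, 142.0)
tray pieces top (194.47, 259.24, 186.0) (192.32, 173.28, 142.0)
corner side (315.28, 357.66, 801.0)
corner side (315.3, 357.66, 801.0)
```

The pots haven't moved and the pieces are at rest, so I'm handing the job in.

```bash
python3 -c "
from bench import ticket
print(ticket.close_job())"
```

```text
the job is handed in; nothing more can be done
None
```

All three broken pieces are off the board and in the blue scrap tray, and I've handed the job in at about 17 s. I pushed the rim piece first, then the corner piece, then the chip, each along the board and over its edge with two slightly open fingertips, without gripping or lifting any of them.

- **Pots:** against the first pictures, both pots match to within 0.3 pixel (under 1 mm) in the top and side views.
- **Pieces:** they stayed still over the last second, with the arm clear of everything. Nothing went into the yellow tray, and wrist force at the end of every move was about 1 N or less.
- **Not quite tidy:** the corner piece is inside the tray but stands on edge, not flat. Its short leg leans on the inner wall and reaches about 7 mm above the tray's rim, while its middle is below the rim. That height is rough, because the two views disagreed by 7 to 9 mm at the top of the leg. I left it because it was steady and the board's edge kept the fingers from getting behind it.

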